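# Set up a mortar coupon on the ultrasonic bench

### The job

The glue under the coupon's studs has set: swing the weighted clamp bar right over until it lies back, slide the mortar coupon out from beneath it to the left, and lay it flat on the two flanged rollers of the ultrasonic bench; then push the carriage to the right until the coupon runs up against the spring-loaded far transducer, which sits unseen in its sleeve, and leave it squeezed between the two transducers with about 6 newtons (feel for it: 3 to 9 will do, never press with more than 16). Leave the mortar cubes and the calibration bar where they lie.

Things in the scene. Friction and masses are not known exactly. Their poses are not given: they have to be found in the camera images.
- coupon: The specimen: flat mortar bar 40 x 160 x 24 mm (x, y, z), 0.27 to 0.37 kg, grey like the mortar cubes, with a flat 10 mm steel stud near each end of its top. Origin at the centre of its underside, y along its length, z up. At the start it lies on the bed of the bonding clamp, underside 12 mm above the worktop, its left (+y) end sticking out 55 mm or more past the clamp bar's handle.
- clamp: Bonding clamp, screwed down near the worktop's front edge: steel bed plate 70 x 190 x 12 mm (x, y, z). Origin at the centre of its underside; y points left along the bed, the way the coupon comes out; x away from the robot. The coupon's length lies along y, its middle at y = +6 to +14 mm; the bed left of the bridge (y = -30 to +95 mm) is open.
- bridge_front (a point): Middle of the lower left edge of the fixed grey bridge that spans the coupon's right end: clamp y = -30 mm, 40 mm above the worktop. The bridge reaches from y = -85 to -30 mm, its top 54 mm above the worktop, so the coupon can only be drawn out lengthwise, to +y; its right end comes clear after about 45 mm.
- clamp_bar (a joint): Angle (rad) of the weighted clamp bar: about 0 when its rubber foot rests on the coupon, growing as it swings up and over to the right (towards clamp -y); stop at 2.05. It weighs 0.4 kg: let go short of upright (1.57) it falls shut, past that it drops back against its stop by itself.
- bar_hinge (a point): Centre of the clamp bar's hinge pin, which is parallel to the clamp's x axis: clamp y = -60 mm, 64 mm above the worktop.
- bar_grip (a point): Where to take the clamp bar: middle of the near (clamp -x) arm of its cross handle, a round black grip 15 mm in diameter and 32 mm long, parallel to clamp x, 34 mm to the near side of the bar's middle, 82 mm from the hinge pin; about 70 mm above the worktop when shut. Moves with the bar; it turns easily between the fingers.
- bench: Ultrasonic bench, screwed down behind the clamp: aluminium base 74 x 392 x 12 mm with a carriage on its left and a sleeve on its right. Origin at worktop height under the measuring line; y points left along that line, x away from the robot. The coupon is to lie along y at x = 0, its middle near y = 0 at first: its right end then stands just short of the sleeve, its left end short of the carriage.
- roller_left (a point): Top of the left support roller, middle: bench y = +22 mm, 35 mm above the worktop. Both rollers are 18 mm steel bars along x that turn freely, with a flange at each end; the flanges stand 5.5 mm above the bar and leave 46 mm between them. The coupon runs along on them with under 1 N.
- roller_right (a point): Top of the right support roller, middle: bench y = -63 mm, 35 mm above the worktop; same shape as the left one.
- sleeve_mouth (a point): Centre of the round mouth of the sleeve (bore 56 mm, outside 66 mm): bench y = -88 mm, 47 mm above the worktop, facing +y. Out of sight inside, the flat face of the far transducer stands anywhere from 8 to 34 mm behind the mouth. It is on a spring: it begins to yield at 1.2 N and gives way by up to 20 mm at 1.2 N per mm.
- carriage: Sliding carriage with the near transducer (49 mm barrel, axis 47 mm above the worktop). Origin at worktop height under the transducer's flat front face; axes as the bench's. Slides along the bench to the right (-y), from bench y = +120 mm by up to 110 mm; starts at y = +105 to +120 mm. A friction brake drags with 11 N either way and holds it where it is left, even against the spring.
- carriage_grip (a point): Where to take the carriage: in its upright black handle block, 14 mm thick along bench y, 32 mm wide along x, top 119 mm and this point 102 mm above the worktop, 28 mm to the left (+y) of the transducer's face.
- cube_a: Bystander: mortar cube behind the bench, 51 mm. Origin at the middle of its underside. Leave it where it is.
- cube_b: Bystander: mortar cube behind the bench, 51 mm. Origin at the middle of its underside. Leave it where it is.
- cube_c: Bystander: mortar cube behind the bench, 51 mm. Origin at the middle of its underside. Leave it where it is.
- calibration_bar: Bystander: cream cylinder 48 mm across and 100 mm long lying to the right of the clamp. Origin at the middle of its underside. Leave it where it is.

How it is judged (in metres and radians):
On the way, in this order (a step that is already met when the one before it is completed fails the run):
1. the clamp bar is swung over while the coupon still lies in the clamp (value of joint clamp_bar above 1.6 rad and y of coupon in the frame of clamp below 0.035 m), for 0.2 s.
2. the coupon is slid out lengthwise, clear of the bridge (y of coupon in the frame of clamp above 0.056 m), for 0.05 s.
3. the coupon lies on both rollers, between their flanges, let go (x of coupon in the frame of bench between -0.006 and 0.006 m and z of coupon in the frame of bench between 0.032 and 0.038 m and angle between coupon's own z axis and vertical below 0.06 rad and angle between the y axis of coupon and the y axis of bench, either way round below 0.1 rad and contact force between coupon and the fingers below 0.1 N), for 0.2 s.
At the end, for the whole second after the job is handed in: The coupon lies flat on both rollers (within 6 mm of the bench's line, within 0.1 rad of its direction), run up into the sleeve, squeezed between the two transducers: the near one presses on it with 3 to 9 N, and everything is at rest. The clamp bar lies back open (x of coupon in the frame of bench between -0.006 and 0.006 m and z of coupon in the frame of bench between 0.032 and 0.038 m and angle between coupon's own z axis and vertical below 0.06 rad and angle between the y axis of coupon and the y axis of bench, either way round below 0.1 rad and contact force between coupon and carriage between 3 and 9 N and y of coupon in the frame of bench below -0.012 m and value of joint clamp_bar above 1.6 rad and linear speed of each of coupon, carriage below 0.01 m/s); the robot touches nothing.
It fails at once if the coupon is pressed with more than 16 N (contact force between coupon and carriage above 16 N).
It fails at once if a bystander (mortar cube or calibration bar) is moved by more than 25 mm (distance of any of cube_a, cube_b, cube_c, calibration_bar from where it was at the start of the episode above 0.025 m).
It also fails if it takes over 69 s, if anything falls off the work surface, if the arm or the gripper's body presses on something with over 40 N, if the wrist force passes 120 N, or if a joint passes its speed limit or range.

### The arm

A 6-joint arm with a two-finger parallel gripper is mounted at the origin on a cart in front of the work surface, level with it; the furniture and walls round the work are solid. World frame = base frame: x ahead of the robot, y to its left, z up, the work surface at z = 0. Lengths are in mm, angles in degrees, forces in N, time in s.
With the tool pointing down it reaches from about 300 to 850 mm from the base axis. Payload 4.2 kg.
Tool frame: the origin (TCP) lies between the finger pads; the fingertips stand 14 mm ahead of it and the grasp point (between the pads) lies 5 mm behind it; z points along the fingers, y is the line along which they close (so a half turn about z gives the same grasp; the last joint's range is limited). The gripper opens to 91 mm and grips with 3 to 60 N. Pads are 32 mm wide; open, the fingers measure 118 mm over their backs; the gripper's body (76 mm by 178 mm) begins 60 mm behind the grasp point.
Start: joints at [-76.604, 18.312, 89.639, -0, 72.044, -1.146], TCP at [144.375, -556.595, 227.976] pointing down, gripper open.
Joint ranges: [-177.97, 177.97], [-48.28, 115.42], [12.27, 149.76], [-77.06, 257.06], [2.81, 150.46], [-146.56, 146.56]. Speed limits (degrees/s): [147.25, 147.25, 180, 180, 180, 180].

### API

Orientations are given as [roll, pitch, yaw] about the fixed x, y, z axes, in that order (R = Rz(yaw) Ry(pitch) Rx(roll)).
In Python, from workcell import * gives the robot as it stands. The module is installed in compiled form; this text tells all that it offers.
- The arm moves only by the tool send_rows, never from a script. Its argument "deltas" is a list of rows, each a list of 2 entries, a list of its own where there are three numbers: the shift along the tool's x, y, z normalised to -1 to 1, where 1 is 0.5 m, then the turn, a rotation vector about the tool's x, y, z normalised to -1 to 1, where 1 is 0.5 rad. A call has 1 to 10 rows; each row shifts and turns the commanded pose from where the row before left it, along the tool's axes as they then stand; what a row does not reach is not made up. A row lasts 1/10 s, in which the tool goes at most 50 mm and 8.59 degrees, less where a joint would pass 70% of its speed; a pose out of reach is approached as far as the arm can. A call with a number of a shift or a turn outside -1 to 1 is refused whole. A call with a gripper value outside its range is refused whole. "grip" is the closure, from 0 (fully open) to 1 (shut), set as the call begins (left out, the last holds). The fingers move at their own pace and stop on an object; "grip_force" is the grip in N (left out, the last holds). Time passes only in rows, so rows that do not move let the fingers close. It gives the time, the measured TCP pose, the force, the opening and the grip force at its end, in the units of the state.
- state(): the state, without advancing time (a new reading comes with each control period).
- grab_frame(name): name is "scene" or "top"; returns the picture (400x640x3 uint8, red, green, blue); there is no depth.
- calibration(name): a dict with "mtx" (3x3 intrinsics, pixels), "R" (3x3) and "t" (3): a world point X has camera coordinates R X + t. Camera axes: x right, y down, z forward; pixel columns grow to the right and rows downward; lengths in mm; the calibration is good to about 2 mm. A picture is of the moment at which its call begins. calibration takes no time and is no camera call.
- job_done(): hands the job in; it is judged then, once.
Trained networks look in the newest picture that a camera, given by its name, has taken for a name from the list of things; names that differ only in an ending like _2 or _b are one class to them, and where a whole thing is asked for, a point or a joint stands for the part that bears it (a point fixed in the world has none). Each returns a list of dicts, best first, with "p" (0 to 1); they miss things now and then, are a little off and sometimes report something else, mostly with a low value. They report only what shows in the picture. A call takes as long as a camera call.
- trace(camera, label): "pixels" (400x640 bool, what is visible of it) and "bbox" ([left, top, width, height] in pixels, round what is visible of it).
The state is a dict: "time_s": time; "qpos": joint angles; "qvel": joint speeds; "effort": joint torques, N m; "ee_pos": TCP position; "ee_rot": TCP orientation; "force": force on the tool from outside, world axes, zero at the start; "torque": the same for the moment, N m; "gripper_width": finger opening in mm; "gripper_force": force on a finger pad.
Only numpy, scipy, OpenCV 4.12 (cv2) and the standard library are available. Lean on these libraries where they do the work, as an engineer would, in place of code of your own. Each camera call takes 0.05 s, during which the arm holds its last target. There are 200 camera calls.

## Working session

There is one attempt and no reset: what is moved stays moved. The work goes in short steps, Python scripts to look and compute and a tool call to move; the robot and the scene stay as the last step left them, time stands still between calls to the robot, and variables do not carry over. Pictures are saved under pics/ and viewed, at most 10 in all, crops included, and the job is handed in when it is done.

Besides the shell and the picture viewer there is one more tool, called after "Request:" by a JSON object that holds its "method" and its "body", one argument or row to a line. send_rows: Moves the arm, as the interface text tells. Scaled input: -1 to 1 covers 0.5 m each way for a shift and 0.5 rad each way for a turn. Its arguments: {"type":"object","properties":{"deltas":{"type":"array","items":{"type":"array"}},"grip":{"type":"number"},"grip_force":{"type":"number"}},"required":["deltas"]}

```bash
mkdir -p pics; python3 - <<'E'
from workcell import *
import cv2,numpy as np
for n in ("scene","top"):
    f=grab_frame(n); cv2.imwrite(f"pics/{n}0.png",f[:,:,::-1])
    c=calibration(n); print(n,c["mtx"].tolist(),np.round(c["R"],3).tolist(),np.round(c["t"],1).tolist(), np.round(-c["R"].T@c["t"]))
    for l in ("coupon","clamp","bench","carriage","clamp_bar","cube_a","calibration_bar"):
        for d in trace(n,l)[:3]:
            ys,xs=np.nonzero(d["pixels"]); print(l,round(d["p"],2),d["bbox"],round(xs.mean(),1),round(ys.mean(),1))
print(state())
E
```

```text
scene [[519.3697493815803, 0.0, 316.365984387559], [0.0, 519.3697493815803, 204.339871494922], [0.0, 0.0, 1.0]] [[0.892, -0.452, 0.019], [-0.329, -0.678, -0.658], [0.31, 0.581, -0.753]] [-647.4, -27.4, 1175.0] [ 204. -993.  879.]
clamp 0.66 [218.2, 184.1, 51.8, 73.5] 247.1 219.4
clamp 0.36 [302.6, 149.9, 32.6, 46.1] 317.9 173.0
bench 0.82 [295.6, 150.5, 86.5, 162.7] 337.7 237.4
bench 0.72 [247.2, 284.3, 52.5, 60.3] 271.9 313.0
carriage 0.93 [303.1, 149.4, 32.1, 46.3] 318.2 173.4
carriage 0.59 [246.8, 283.3, 53.4, 59.9] 272.2 313.1
clamp_bar 0.57 [216.7, 183.8, 52.4, 39.2] 244.0 199.3
cube_a 0.75 [349.0, 149.4, 30.1, 28.6] 362.6 160.2
cube_a 0.65 [364.7, 166.3, 25.3, 29.6] 376.5 181.8
cube_a 0.59 [366.7, 190.5, 32.2, 40.8] 382.9 210.5
calibration_bar 0.96 [248.4, 284.4, 52.5, 60.4] 272.0 312.7
top [[412.8884523900934, 0.0, 310.45768078904234], [0.0, 412.8884523900934, 196.12256394481997], [0.0, 0.0, 1.0]] [[0.002, -0.999, -0.033], [-0.984, 0.004, -0.18], [0.18, 0.033, -0.983]] [-372.8, 555.8, 913.1] [ 383. -405.  985.]
coupon 0.79 [232.8, 241.2, 52.8, 29.4] 249.4 253.4
clamp 0.98 [229
[... 492 characters left out ...]
170.3, 65.4] 326.5 195.9
{'time_s': 0.8, 'qpos': array([-7.66028079e+01,  1.83114599e+01,  8.96409942e+01, -7.28281063e-04,
        7.20437660e+01, -1.14637194e+00]), 'qvel': array([ 0.05819495, -0.02004552,  0.05577463,  0.15486506, -0.017573  ,
       -0.03247542]), 'effort': array([ 1.99798684e-03, -4.12292826e+01, -2.32218450e+01,  7.31873349e-02,
        3.75621545e-02, -6.18869691e-06]), 'ee_pos': array([ 144.38410835, -556.57651419,  227.96680424]), 'ee_rot': array([1.79996235e+02, 7.68307192e-04, 1.45437886e+01]), 'force': array([-0.42697205,  0.89968553,  0.20420553]), 'torque': array([-0.06270346,  0.06013544, -0.01939465]), 'gripper_force': 0.0, 'gripper_width': 91.27601170746162}
```

```bash
python3 - <<'E'
import cv2
t=cv2.imread("pics/top0.png")[150:300,220:420]; cv2.imwrite("pics/t1.png",cv2.resize(t,None,fx=4,fy=4,interpolation=cv2.INTER_CUBIC))
s=cv2.imread("pics/scene0.png")[140:350,190:430]; cv2.imwrite("pics/s1.png",cv2.resize(s,None,fx=2.8,fy=2.8,interpolation=cv2.INTER_CUBIC))
E
```

```text
(no output)
```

View pics/t1.png

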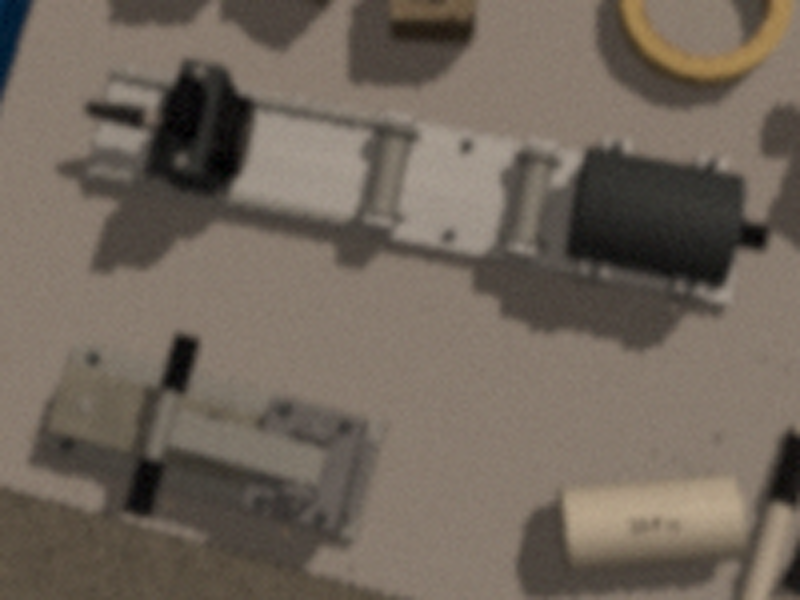

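View pics/s1.png

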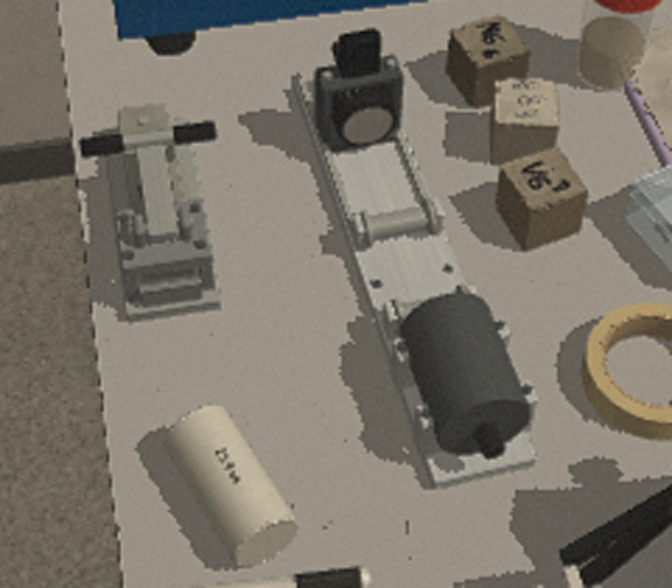

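```bash
cat > h.py <<'E'
import numpy as np,cv2,json
from scipy.optimize import least_squares
from workcell import *
CAL={n:calibration(n) for n in ("scene","top")}
def proj(n,X):
    c=CAL[n]; p=(np.atleast_2d(X)@c["R"].T+c["t"])@c["mtx"].T; return p[:,:2]/p[:,2:]
def Rz(d):
    a=np.radians(d); return np.array([[np.cos(a),-np.sin(a),0],[np.sin(a),np.cos(a),0],[0,0,1]])
def W(p,L): return np.atleast_2d(L)@Rz(p[2]).T+[p[0],p[1],0]
def fit(obs,p0):  # obs: {cam:[(local,pix)]}
    f=lambda p:np.concatenate([(proj(n,W(p,np.array([o[0] for o in v],float)))-np.array([o[1] for o in v])).ravel() for n,v in obs.items() if v])
    r=least_squares(f,p0,loss="soft_l1"); return r.x,np.round(f(r.x).reshape(-1,2),1)
def ray(n,uv,z):
    c=CAL[n]; d=c["R"].T@np.linalg.inv(c["mtx"])@[uv[0],uv[1],1]; o=-c["R"].T@c["t"]; return o+d*(z-o[2])/d[2]
E
python3 - <<'E'
from h import *
T=lambda u,v:((u+.5)/4-.5+220,(v+.5)/4-.5+150)
S=lambda u,v:((u+.5)/2.8-.5+190,(v+.5)/2.8-.5+140)
b={"top":[([0,22,35],T(390,173)),([0,-63,35],T(531,201)),([23,22,38],T(399,131)),([-23,22,38],T(380,217)),([23,-63,38],T(540,155)),([-23,-63,38],T(522,246)),([-37,-196,12],T(730,302))],
"scene":[([0,22,35],S(400,220)),([-37,-196,12],S(432,487)),([37,-196,12],S(534,463)),([-37,196,12],S(295,76))]}
c={"top":[([50,22,70],T(187,338)),([-50,22,70],T(140,511)),([35,95,12],T(72,346)),([35,-95,12],T(383,420)),([-35,-95,12],T(350,541)),([-35,95,12],T(36,462))],
"scene":[([-50,22,70],S(82,146)),([50,22,70],S(215,131)),([-35,-95,12],S(128,318)),([35,-95,12],S(219,302))]}
for nm,o,p0 in(("bench",b,[450,-400,-10]),("clamp",c,[270,-330,-15])):
    for k in (o,{"top":o["top"]},{"scene":o["scene"]}):
        p,r=fit(k,p0); print(nm,np.round(p,1),r.tolist())
E
```

```text
bench [ 560.8 -408.3  -11.9] [[-0.9, -0.3], [-0.5, -0.1], [-1.2, 0.5], [-0.5, -2.1], [-0.7, 1.7], [-0.0, -2.0], [1.9, 2.9], [-1.0, -1.7], [0.3, 1.3], [1.1, 1.3], [0.6, 3.7]]
bench [ 560.4 -409.1  -10.5] [[-0.6, 0.1], [0.0, -0.6], [-1.1, 0.9], [0.1, -1.6], [-0.5, 1.2], [0.7, -2.4], [3.0, 1.1]]
bench [ 561.7 -405.7  -12.1] [[-1.1, -2.7], [-0.3, 0.0], [0.6, 0.1], [0.6, 2.8]]
clamp [ 410.5 -284.4  -14.3] [[-0.4, 0.3], [-0.9, 1.4], [0.5, -1.0], [0.4, 0.6], [1.1, -0.0], [1.2, -1.0], [-0.3, 0.9], [-0.6, -0.7], [-0.3, -1.1], [1.1, -1.0]]
clamp [ 410.5 -283.7  -13.8] [[-0.9, 0.3], [-1.0, 1.6], [-0.0, -0.7], [0.1, 0.2], [1.1, -0.4], [0.9, -0.6]]
clamp [ 410.6 -285.8  -15.4] [[0.2, 1.0], [-0.0, 0.0], [-0.9, -0.7], [0.6, -0.1]]
```

```bash
cat > ov.py <<'E'
from h import *
def box(x0,x1,y0,y1,z0,z1):
    P=[[x,y,z] for x in(x0,x1) for y in(y0,y1) for z in(z0,z1)]
    return [(P[i],P[j]) for i in range(8) for j in range(i) if sum(a!=b for a,b in zip(P[i],P[j]))==1]
def circ(y,z,r):
    a=np.linspace(0,2*np.pi,25); q=[[r*np.cos(t),y,z+r*np.sin(t)] for t in a]; return list(zip(q[:-1],q[1:]))
BENCH=box(-37,37,-196,196,0,12)+[([-23,y,35],[23,y,35]) for y in(22,-63)]+[([-23,y+d,26],[23,y+d,26]) for y in(22,-63) for d in (-9,9)]+circ(-88,47,33)
CLAMP=box(-35,35,-95,95,0,12)+box(-50,50,14.5,29.5,70,70)
def overlay(img,n,items,x0,y0,w,h,s,out):
    im=cv2.resize(img[y0:y0+h,x0:x0+w],None,fx=s,fy=s,interpolation=cv2.INTER_CUBIC)
    for L,p,col in items:
        for a,b in L:
            q=(proj(n,W(p,[a,b]))-[x0,y0]+.5)*s-.5
            cv2.line(im,*[tuple(int(round(v*16)) for v in r) for r in q],col,1,cv2.LINE_AA,4)
    cv2.imwrite(out,im)
E
python3 - <<'E'
from ov import *
it=[(BENCH,[560.6,-407.5,-11.0],(0,0,255)),(CLAMP,[410.5,-284.2,-14.2],(0,255,0))]
overlay(cv2.imread("pics/top0.png"),"top",it,220,150,200,150,4,"pics/t2.png")
overlay(cv2.imread("pics/scene0.png"),"scene",it,205,145,190,180,3.3,"pics/s2.png")
E
```

```text
(no output)
```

View pics/t2.png

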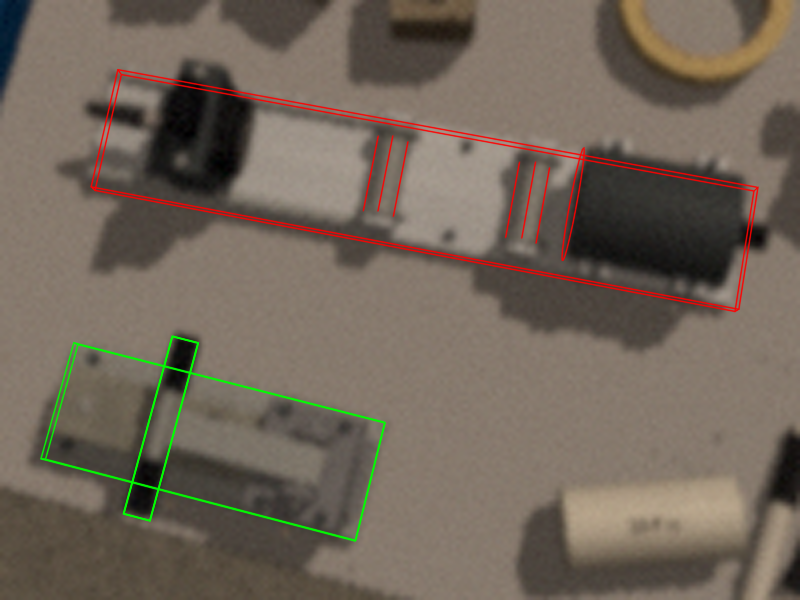

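View pics/s2.png

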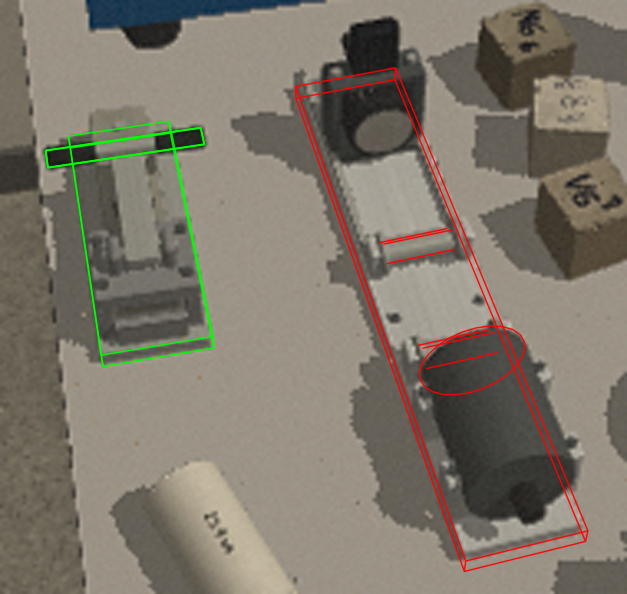

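```bash
cat > rect.py <<'E'
from h import *
def rect(img,n,p,z,x0,x1,y0,y1,s):  # columns: y1 -> y0 (left=+y), rows: x1 -> x0
    ys=np.arange(y1,y0,-1/s); xs=np.arange(x1,x0,-1/s); Y,X=np.meshgrid(ys,xs)
    q=proj(n,W(p,np.stack([X.ravel(),Y.ravel(),np.full(X.size,z)],1))).astype(np.float32).reshape(X.shape+(2,))
    return cv2.remap(img,q[...,0],q[...,1],cv2.INTER_CUBIC)
def grid(im,x1,y1,s,st=10):
    h,w=im.shape[:2]
    for k in range(-300,300,st):
        u=int((y1-k)*s); v=int((x1-k)*s); L=10 if k%50 else 22
        if 0<=u<w: cv2.line(im,(u,0),(u,L),(0,0,255),1); cv2.line(im,(u,h-L),(u,h),(0,0,255),1)
        if 0<=v<h: cv2.line(im,(0,v),(L,v),(0,0,255),1); cv2.line(im,(w-L,v),(w,v),(0,0,255),1)
    return im
E
python3 - <<'E'
from rect import *
ims={n:cv2.imread(f"pics/{n}0.png") for n in("top","scene")}
p=[560.6,-407.5,-11.0]; c=[410.5,-284.2,-14.2]
s=3
cv2.imwrite("pics/r1.png",np.vstack([grid(rect(ims[n],n,p,35,-45,45,-110,150,s),45,150,s) for n in ims]))
cv2.imwrite("pics/r2.png",np.vstack([grid(rect(ims[n],n,c,z,-60,60,-100,110,2.4)if 0 else rect(ims[n],n,c,z,-60,60,-100,110,2.4),60,110,2.4) for n,z in(("top",70),("scene",70))]))
E
```

```text
(no output)
```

View pics/r1.png

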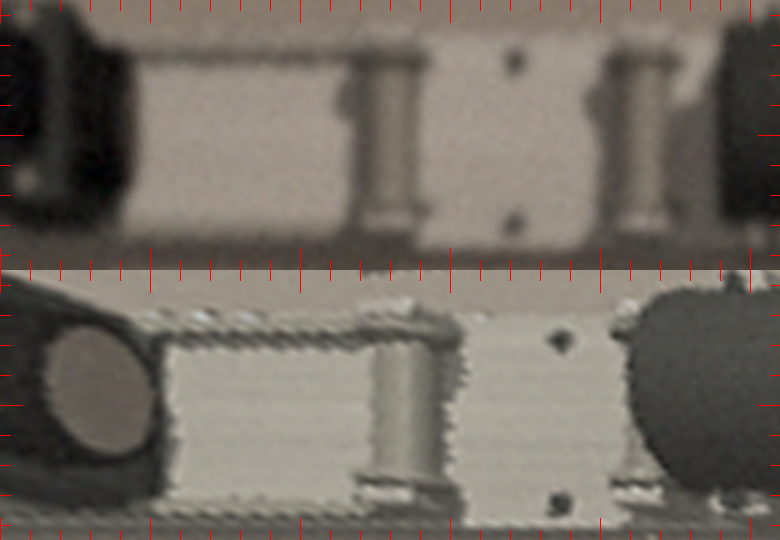

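View pics/r2.png

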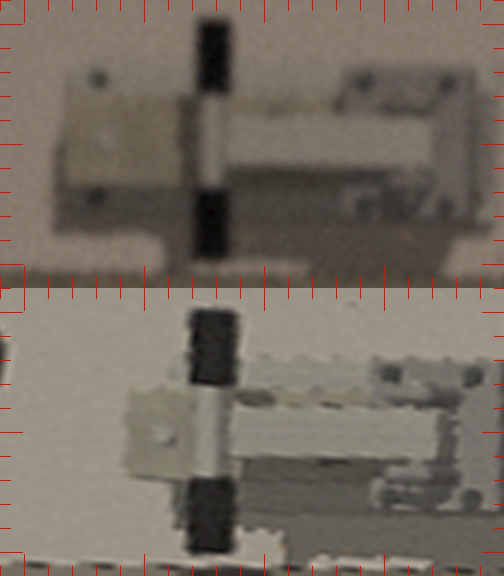

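```bash
cat > pl.py <<'E'
from h import *
CL=[411.6,-285.2,-14.6]; BE=[558.8,-408.2,-11.0]
def plan(wps,cur=None):
    """wps: list of (xyz,yaw,nrows); prints rows in tool units from measured pose (tool vertical)"""
    s=state(); p,yaw=(np.array(s["ee_pos"]),s["ee_rot"][2]) if cur is None else (np.array(cur[0],float),cur[1])
    out=[]
    for xyz,y1,n in wps:
        d=(np.array(xyz)-p)/n; w=((y1-yaw+180)%360-180)/n
        for i in range(n):
            a=np.radians(yaw); t=[d@[np.cos(a),np.sin(a),0],d@[np.sin(a),-np.cos(a),0],-d[2]]
            r=[list(np.round(np.array(t)/500,4)+0.),[0,0,round(-np.radians(w)/.5,4)+0.]]
            out.append(r); p=p+d; yaw+=w
    print("rows:",str([[ [float(x) for x in r[0]],[float(x) for x in r[1]]] for r in out]).replace(" ",""))
def brief():
    s=state(); print(round(s["time_s"],2),np.round(s["ee_pos"],1),np.round(s["ee_rot"],1),"F",np.round(s["force"],2),"w",round(s["gripper_width"],1),round(s["gripper_force"],1))
E
python3 - <<'E'
from pl import *
g=W(CL,[-35,21.8,0])[0]; print(g)
plan([((g[0],g[1],150),-14.6,10)])
plan([((g[0],g[1],65),-14.6,4)],((g[0],g[1],150),-14.6))
E
```

```text
[ 383.22529104 -255.28151254    0.        ]
rows: [[[0.0614,-0.0463,0.0156],[0.0,0.0,0.1017]],[[0.0589,-0.0494,0.0156],[0.0,0.0,0.1017]],[[0.0563,-0.0523,0.0156],[0.0,0.0,0.1017]],[[0.0536,-0.0551,0.0156],[0.0,0.0,0.1017]],[[0.0507,-0.0578,0.0156],[0.0,0.0,0.1017]],[[0.0477,-0.0603,0.0156],[0.0,0.0,0.1017]],[[0.0446,-0.0626,0.0156],[0.0,0.0,0.1017]],[[0.0414,-0.0648,0.0156],[0.0,0.0,0.1017]],[[0.038,-0.0668,0.0156],[0.0,0.0,0.1017]],[[0.0346,-0.0687,0.0156],[0.0,0.0,0.1017]]]
rows: [[[0.0,0.0,0.0425],[0.0,0.0,0.0]],[[0.0,0.0,0.0425],[0.0,0.0,0.0]],[[0.0,0.0,0.0425],[0.0,0.0,0.0]],[[0.0,0.0,0.0425],[0.0,0.0,0.0]]]
```

Request:
{"method": "send_rows", "body": {
  "deltas": [
    [[0.061,-0.046,0.016],[0,0,0.1]],
    [[0.059,-0.049,0.016],[0,0,0.1]],
    [[0.056,-0.052,0.016],[0,0,0.1]],
    [[0.054,-0.055,0.016],[0,0,0.1]],
    [[0.051,-0.058,0.016],[0,0,0.1]],
    [[0.048,-0.06,0.016],[0,0,0.1]],
    [[0.045,-0.063,0.016],[0,0,0.1]],
    [[0.041,-0.065,0.016],[0,0,0.1]],
    [[0.038,-0.067,0.016],[0,0,0.1]],
    [[0.035,-0.069,0.016],[0,0,0.1]]
  ],
  "grip": 0.55,
  "grip_force": 15
}}

```text
time_s: 1.8
ee_pos: [383.5, -253.3, 147.9]
ee_rot: [180.0, -0.0, -14.2]
force: [0.3, -0.7, 0.5]
gripper_width: 41.2
gripper_force: 0.0
```

```bash
python3 - <<'E'
from pl import *
f=grab_frame("top"); cv2.imwrite("pics/top1.png",f[:,:,::-1]); brief()
g=W(CL,[-35,21.8,0])[0]
plan([((g[0],g[1],64),-14.6,5)])
E
```

```text
1.85 [ 385.5 -249.2  146.8] [-179.8   -0.   -14.2] F [ 1.99  3.39 -0.8 ] w 41.1 0.0
rows: [[[-0.0003,0.0026,0.0331],[0.0,0.0,0.0029]],[[-0.0003,0.0026,0.0331],[0.0,0.0,0.0029]],[[-0.0003,0.0026,0.0331],[0.0,0.0,0.0029]],[[-0.0003,0.0026,0.0331],[0.0,0.0,0.0029]],[[-0.0003,0.0026,0.0331],[0.0,0.0,0.0029]]]
```

Request:
{"method": "send_rows", "body": {
  "deltas": [
    [[0,0,0.04],[0,0,0.015]],
    [[0,0,0.04],[0,0,0]],
    [[0,0,0],[0,0,0]],
    [[0,0,0],[0,0,0]]
  ]
}}

```text
time_s: 2.25
ee_pos: [382.6, -254.8, 108.2]
ee_rot: [180.0, 0.0, -14.5]
force: [-0.3, -0.3, -0.1]
gripper_width: 41.2
gripper_force: 0.0
```

```bash
python3 - <<'E'
from pl import *
brief()
f=grab_frame("scene"); cv2.imwrite("pics/scene2.png",f[:,:,::-1])
g=W(CL,[-35,21.8,0])[0]
plan([((g[0],g[1],64),-14.6,4)])
E
```

```text
2.25 [ 382.6 -254.8  108.2] [180.    0.  -14.5] F [-0.31 -0.29 -0.1 ] w 41.2 0.0
rows: [[[0.0001,0.0001,0.0224],[0.0,0.0,0.0004]],[[0.0001,0.0001,0.0224],[0.0,0.0,0.0004]],[[0.0001,0.0001,0.0224],[0.0,0.0,0.0004]],[[0.0001,0.0001,0.0224],[0.0,0.0,0.0004]]]
```

Request:
{"method": "send_rows", "body": {
  "deltas": [
    [[0,0,0.022],[0,0,0]],
    [[0,0,0.022],[0,0,0]],
    [[0,0,0.022],[0,0,0]],
    [[0,0,0.022],[0,0,0]],
    [[0,0,0],[0,0,0]]
  ]
}}

```text
time_s: 2.8
ee_pos: [381.4, -253.8, 62.1]
ee_rot: [-179.9, 0.2, -14.5]
force: [0.5, -0.1, -0.4]
gripper_width: 41.2
gripper_force: 0.0
```

Request:
{"method": "send_rows", "body": {
  "deltas": [
    [[0,0,0],[0,0,0]],
    [[0,0,0],[0,0,0]],
    [[0,0,0],[0,0,0]],
    [[0,0,0],[0,0,0]],
    [[0,0,0],[0,0,0]]
  ],
  "grip": 1
}}

```text
time_s: 3.3
ee_pos: [383.2, -253.3, 64.3]
ee_rot: [-179.9, -0.1, -14.7]
force: [2.7, 5.3, 1.3]
gripper_width: 14.5
gripper_force: 15.0
```

```bash
python3 - <<'E'
from pl import *
brief()
f=grab_frame("top"); cv2.imwrite("pics/top2.png",f[:,:,::-1])
a0=np.arctan2(6,81.8); 
th=np.radians([6,13,21,29,37,45,53,61,69,77,85,93,100,105]); prev=np.array([81.8,6.])
for t in th:
    q=82*np.array([np.cos(a0+t),np.sin(a0+t)]); d=q-prev; prev=q
    print("y %.4f z %.4f"%(-d[0]/500,-d[1]/500))  # tool y = -clamp y, tool z down
E
```

```text
3.3 [ 383.2 -253.3   64.3] [-1.799e+02 -1.000e-01 -1.470e+01] F [2.72 5.33 1.31] w 14.5 15.0
y 0.0022 z -0.0170
y 0.0047 z -0.0195
y 0.0083 z -0.0213
y 0.0112 z -0.0200
y 0.0138 z -0.0182
y 0.0162 z -0.0161
y 0.0183 z -0.0137
y 0.0200 z -0.0110
y 0.0214 z -0.0081
y 0.0223 z -0.0051
y 0.0228 z -0.0019
y 0.0228 z 0.0013
y 0.0197 z 0.0037
y 0.0137 z 0.0041
```

Request:
{"method": "send_rows", "body": {
  "deltas": [
    [[0,0.002,-0.017],[0,0,0]],
    [[0,0.005,-0.0195],[0,0,0]],
    [[0,0.008,-0.021],[0,0,0]],
    [[0,0.011,-0.02],[0,0,0]],
    [[0,0.014,-0.018],[0,0,0]],
    [[0,0.016,-0.016],[0,0,0]],
    [[0,0.018,-0.014],[0,0,0]]
  ]
}}

```text
time_s: 4.05
ee_pos: [374.6, -284.8, 128.7]
ee_rot: [-179.3, -0.0, -14.8]
force: [3.9, 16.9, 15.4]
gripper_width: 15.0
gripper_force: 15.0
```

Request:
{"method": "send_rows", "body": {
  "deltas": [
    [[0,0.02,-0.011],[0,0,0]],
    [[0,0.021,-0.008],[0,0,0]],
    [[0,0.022,-0.005],[0,0,0]],
    [[0,0.023,-0.002],[0,0,0]],
    [[0,0.023,0.001],[0,0,0]],
    [[0,0.02,0.004],[0,0,0]],
    [[0,0.014,0.004],[0,0,0]],
    [[0,0,0],[0,0,0]]
  ]
}}

```text
time_s: 4.85
ee_pos: [354.5, -360.6, 134.5]
ee_rot: [180.0, 0.1, -14.6]
force: [-2.8, 0.7, 0.5]
gripper_width: 14.4
gripper_force: 15.0
```

Request:
{"method": "send_rows", "body": {
  "deltas": [
    [[0,0,0],[0,0,0]],
    [[0,0,0],[0,0,0]],
    [[0,0,0],[0,0,0]],
    [[0,0,0],[0,0,0]],
    [[0,0,-0.02],[0,0,0]],
    [[0,0,-0.06],[0,0,0]],
    [[0,0,-0.06],[0,0,0]],
    [[-0.04,-0.06,-0.04],[0,0,0]],
    [[-0.04,-0.08,0],[0,0,0]],
    [[-0.04,-0.08,0],[0,0,0]]
  ],
  "grip": 0
}}

```text
time_s: 5.85
ee_pos: [324.9, -237.0, 226.6]
ee_rot: [180.0, -0.2, -14.6]
force: [1.3, 0.2, -0.1]
gripper_width: 90.4
gripper_force: 0.0
```

```bash
python3 - <<'E'
from rect import *
from pl import *
brief()
ims={}
for n in("top","scene"):
    ims[n]=grab_frame(n)[:,:,::-1].copy(); cv2.imwrite(f"pics/{n}3.png",ims[n])
cv2.imwrite("pics/r3.png",np.vstack([grid(rect(ims[n],n,CL,36,-45,45,-120,120,3),45,120,3) for n in ims]))
E
```

```text
5.85 [ 324.9 -237.   226.6] [180.   -0.2 -14.6] F [ 1.27  0.16 -0.07] w 90.4 0.0
```

View pics/r3.png

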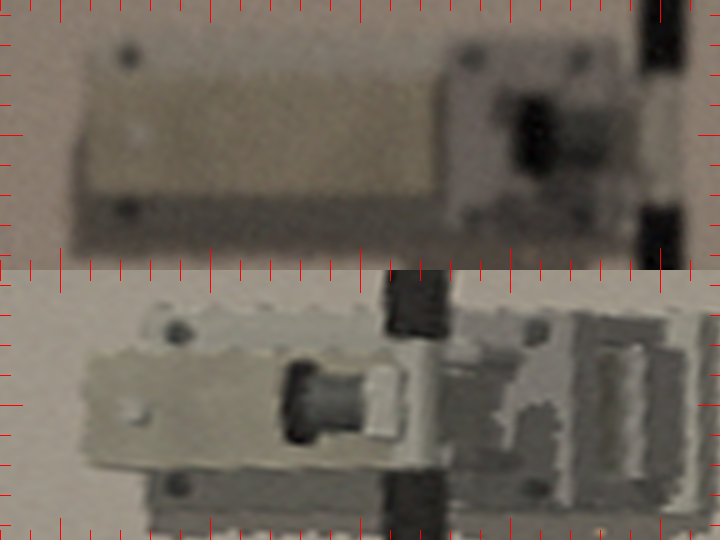

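```bash
python3 - <<'E'
from pl import *
g=W(CL,[-0.4,-3,0])[0]; print(g)
plan([((g[0],g[1],150),75.4,13)])
E
```

```text
[ 410.45670826 -288.00229977    0.        ]
rows: [[[0.0151,0.0047,0.0117],[0.0,0.0,-0.241]],[[0.0144,0.0065,0.0117],[0.0,0.0,-0.241]],[[0.0135,0.0082,0.0117],[0.0,0.0,-0.241]],[[0.0125,0.0098,0.0117],[0.0,0.0,-0.241]],[[0.0112,0.0112,0.0117],[0.0,0.0,-0.241]],[[0.0098,0.0125,0.0117],[0.0,0.0,-0.241]],[[0.0082,0.0136,0.0117],[0.0,0.0,-0.241]],[[0.0065,0.0144,0.0117],[0.0,0.0,-0.241]],[[0.0047,0.0151,0.0117],[0.0,0.0,-0.241]],[[0.0029,0.0156,0.0117],[0.0,0.0,-0.241]],[[0.001,0.0158,0.0117],[0.0,0.0,-0.241]],[[-0.0009,0.0158,0.0117],[0.0,0.0,-0.241]],[[-0.0028,0.0156,0.0117],[0.0,0.0,-0.241]]]
```

Request:
{"method": "send_rows", "body": {
  "deltas": [
    [[0.015,0.005,0],[0,0,-0.241]],
    [[0.0145,0.0065,0],[0,0,-0.241]],
    [[0.0135,0.008,0],[0,0,-0.241]],
    [[0.0125,0.01,0],[0,0,-0.241]],
    [[0.011,0.011,0],[0,0,-0.241]],
    [[0.01,0.0125,0],[0,0,-0.241]],
    [[0.008,0.0135,0],[0,0,-0.241]],
    [[0.0065,0.0145,0],[0,0,-0.241]],
    [[0.0045,0.015,0],[0,0,-0.241]],
    [[0.003,0.0155,0],[0,0,-0.241]]
  ]
}}

```text
time_s: 6.95
ee_pos: [392.5, -280.7, 225.8]
ee_rot: [179.9, 0.0, 54.8]
force: [0.3, 0.5, -0.3]
gripper_width: 91.1
gripper_force: 0.0
```

Request:
{"method": "send_rows", "body": {
  "deltas": [
    [[0.001,0.016,0.01],[0,0,-0.241]],
    [[-0.001,0.016,0.02],[0,0,-0.241]],
    [[-0.003,0.0155,0.05],[0,0,-0.241]],
    [[0,0,0.07],[0,0,0]],
    [[0,0,0.06],[0,0,0]],
    [[0,0,0],[0,0,0]],
    [[0,0,0],[0,0,0]],
    [[0,0,0],[0,0,0]]
  ]
}}

```text
time_s: 7.75
ee_pos: [413.3, -293.8, 122.1]
ee_rot: [179.8, 0.1, 75.2]
force: [0.2, -0.5, 0.2]
gripper_width: 91.2
gripper_force: 0.0
```

```bash
python3 - <<'E'
from pl import *
brief()
g=W(CL,[-0.4,-3,0])[0]
plan([((g[0],g[1],30),75.4,4)])
E
```

```text
7.75 [ 413.3 -293.8  122.1] [1.798e+02 1.000e-01 7.520e+01] F [ 0.24 -0.54  0.24] w 91.2 0.0
rows: [[[0.0024,-0.0021,0.0461],[0.0,0.0,-0.0016]],[[0.0024,-0.0021,0.0461],[0.0,0.0,-0.0016]],[[0.0024,-0.0021,0.0461],[0.0,0.0,-0.0016]],[[0.0024,-0.0021,0.0461],[0.0,0.0,-0.0016]]]
```

Request:
{"method": "send_rows", "body": {
  "deltas": [
    [[0.0025,-0.002,0.046],[0,0,0]],
    [[0.0025,-0.002,0.046],[0,0,0]],
    [[0.0025,-0.002,0.046],[0,0,0]],
    [[0.0025,-0.002,0.046],[0,0,0]],
    [[0,0,0],[0,0,0]],
    [[0,0,0],[0,0,0]],
    [[0,0,0],[0,0,0]]
  ]
}}

```text
time_s: 8.45
ee_pos: [410.8, -287.9, 30.0]
ee_rot: [179.8, 0.1, 75.2]
force: [-0.0, 0.6, 1.0]
gripper_width: 91.4
gripper_force: 0.0
```

```bash
python3 - <<'E'
from pl import *
brief()
g=W(CL,[-0.4,-3,0])[0]
plan([((g[0],g[1],30),75.4,1)])
E
```

```text
8.45 [ 410.8 -287.9   30. ] [1.798e+02 1.000e-01 7.520e+01] F [-0.01  0.6   0.98] w 91.4 0.0
rows: [[[-0.0004,-0.0007,0.0001],[0.0,0.0,-0.0064]]]
```

Request:
{"method": "send_rows", "body": {
  "deltas": [
    [[0,0,0],[0,0,0]],
    [[0,0,0],[0,0,0]],
    [[0,0,0],[0,0,0]],
    [[0,0,0],[0,0,0]],
    [[0,0,0],[0,0,0]],
    [[0,0,0],[0,0,0]]
  ],
  "grip": 1,
  "grip_force": 25
}}

```text
time_s: 9.05
ee_pos: [409.4, -286.8, 28.2]
ee_rot: [-180.0, 0.0, 75.2]
force: [-0.5, -0.6, 1.2]
gripper_width: 46.2
gripper_force: 0.0
```

Request:
{"method": "send_rows", "body": {
  "deltas": [
    [[0.01,0,-0.001],[0,0,0]],
    [[0.018,0,0],[0,0,0]],
    [[0.018,0,0],[0,0,0]],
    [[0.018,0,0],[0,0,0]],
    [[0.018,0,0],[0,0,0]],
    [[0.018,0,0],[0,0,0]],
    [[0.018,0,0],[0,0,0]],
    [[0.014,0,0],[0,0,0]],
    [[0,0,0],[0,0,0]],
    [[0,0,0],[0,0,0]]
  ]
}}

```text
time_s: 10.05
ee_pos: [426.3, -222.8, 28.6]
ee_rot: [-180.0, 0.0, 75.2]
force: [-0.3, -1.1, -2.9]
gripper_width: 40.0
gripper_force: 25.0
```

```bash
python3 - <<'E'
from pl import *
from rect import *
brief()
f={}
for n in("top","scene"):
    f[n]=grab_frame(n)[:,:,::-1].copy(); cv2.imwrite(f"pics/{n}4.png",f[n])
cv2.imwrite("pics/r4.png",np.vstack([grid(rect(f[n],n,CL,36,-45,45,-80,180,2.9),45,180,2.9) for n in f]))
E
```

```text
10.05 [ 426.3 -222.8   28.6] [-180.     0.    75.2] F [-0.26 -1.06 -2.86] w 40.0 25.0
```

View pics/r4.png

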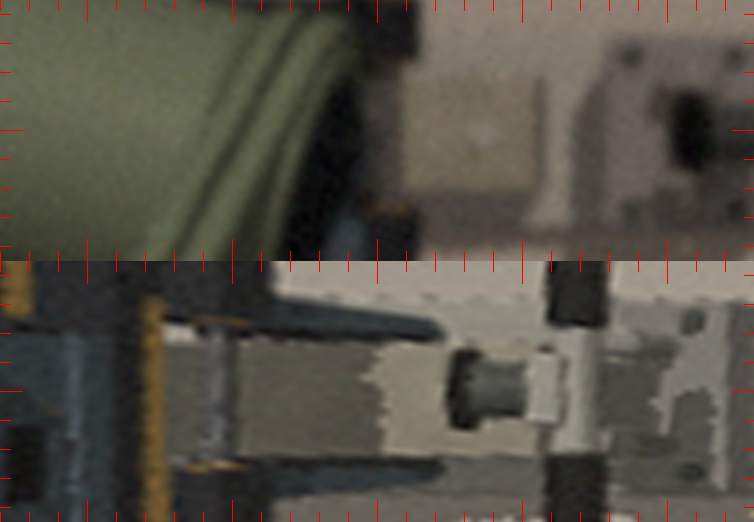

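```bash
python3 - <<'E'
from pl import *
g=W(BE,[0,-11,0])[0]; print(g)
s=state(); p=s["ee_pos"]
plan([((p[0],p[1],160),75.2,4),((g[0],g[1],160),79,8)])
E
```

```text
[ 556.70110105 -418.99789902    0.        ]
rows: [[[0.0,0.0,-0.0657],[0.0,0.0,0.0001]],[[0.0,0.0,-0.0657],[0.0,0.0,0.0001]],[[0.0,0.0,-0.0657],[0.0,0.0,0.0001]],[[0.0,0.0,-0.0657],[0.0,0.0,0.0001]],[[-0.039,0.044,0.0],[0.0,0.0,-0.0166]],[[-0.0394,0.0437,0.0],[0.0,0.0,-0.0166]],[[-0.0397,0.0434,0.0],[0.0,0.0,-0.0166]],[[-0.0401,0.0431,0.0],[0.0,0.0,-0.0166]],[[-0.0404,0.0427,0.0],[0.0,0.0,-0.0166]],[[-0.0408,0.0424,0.0],[0.0,0.0,-0.0166]],[[-0.0411,0.0421,0.0],[0.0,0.0,-0.0166]],[[-0.0415,0.0417,0.0],[0.0,0.0,-0.0166]]]
```

Request:
{"method": "send_rows", "body": {
  "deltas": [
    [[0,0,-0.02],[0,0,0]],
    [[0,0,-0.05],[0,0,0]],
    [[0,0,-0.07],[0,0,0]],
    [[0,0,-0.07],[0,0,0]],
    [[0,0,-0.053],[0,0,0]],
    [[-0.02,0.022,0],[0,0,-0.016]],
    [[-0.039,0.044,0],[0,0,-0.017]],
    [[-0.04,0.043,0],[0,0,-0.017]],
    [[-0.04,0.043,0],[0,0,-0.017]],
    [[-0.04,0.043,0],[0,0,-0.016]]
  ]
}}

```text
time_s: 11.15
ee_pos: [499.9, -334.7, 158.7]
ee_rot: [-179.9, -0.0, 77.6]
force: [-0.3, 0.5, -3.0]
gripper_width: 39.9
gripper_force: 25.0
```

Request:
{"method": "send_rows", "body": {
  "deltas": [
    [[-0.041,0.043,0],[0,0,-0.017]],
    [[-0.041,0.042,0],[0,0,-0.017]],
    [[-0.041,0.042,0],[0,0,-0.016]],
    [[-0.021,0.021,0],[0,0,0]],
    [[0,0,0.03],[0,0,0]],
    [[0,0,0.05],[0,0,0]],
    [[0,0,0.05],[0,0,0]],
    [[0,0,0],[0,0,0]],
    [[0,0,0],[0,0,0]],
    [[0,0,0],[0,0,0]]
  ]
}}

```text
time_s: 12.15
ee_pos: [558.2, -419.6, 96.3]
ee_rot: [179.9, 0.1, 79.0]
force: [-0.4, 0.2, -3.0]
gripper_width: 40.0
gripper_force: 25.0
```

```bash
python3 - <<'E'
from pl import *
brief()
g=W(BE,[0,-11,0])[0]
plan([((g[0],g[1],62),79,3)])
E
```

```text
12.15 [ 558.2 -419.6   96.3] [1.799e+02 1.000e-01 7.900e+01] F [-0.41  0.15 -3.04] w 40.0 25.0
rows: [[[0.0002,-0.0011,0.0229],[0.0,0.0,0.0002]],[[0.0002,-0.0011,0.0229],[0.0,0.0,0.0002]],[[0.0002,-0.0011,0.0229],[0.0,0.0,0.0002]]]
```

Request:
{"method": "send_rows", "body": {
  "deltas": [
    [[0,-0.001,0.023],[0,0,0]],
    [[0,-0.001,0.023],[0,0,0]],
    [[0,-0.001,0.023],[0,0,0]],
    [[0,0,0],[0,0,0]],
    [[0,0,0],[0,0,0]],
    [[0,0,0],[0,0,0]]
  ]
}}

```text
time_s: 12.75
ee_pos: [556.4, -418.7, 61.1]
ee_rot: [179.9, 0.0, 79.0]
force: [0.2, -1.0, -3.1]
gripper_width: 39.8
gripper_force: 25.0
```

```bash
python3 - <<'E'
from pl import *
from rect import *
brief()
f={}
for n in("top","scene"):
    f[n]=grab_frame(n)[:,:,::-1].copy(); cv2.imwrite(f"pics/{n}5.png",f[n])
cv2.imwrite("pics/r5.png",np.vstack([grid(rect(f[n],n,BE,z,-50,50,-110,150,2.9),50,150,2.9) for n,z in(("top",70),("scene",46))]))
E
```

```text
12.75 [ 556.4 -418.7   61.1] [179.9   0.   79. ] F [ 0.2  -0.95 -3.11] w 39.8 25.0
```

View pics/r5.png

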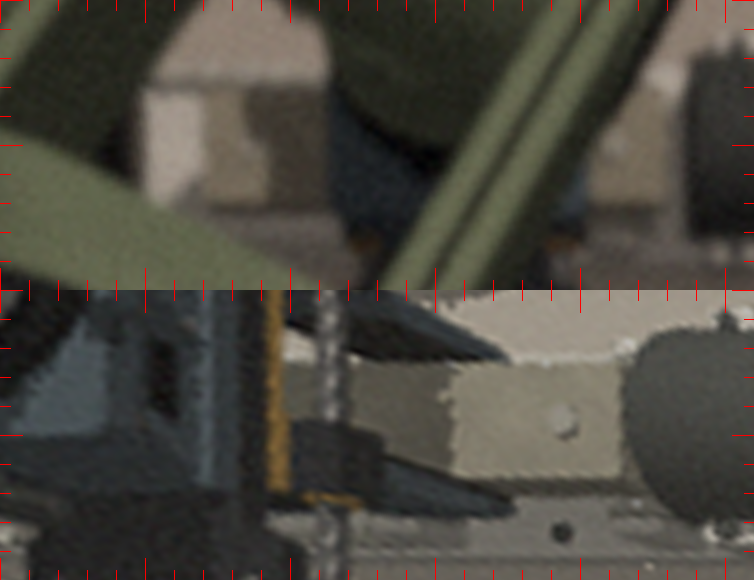

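Request:
{"method": "send_rows", "body": {
  "deltas": [
    [[0,0,0.006],[0,0,0]],
    [[0,0,0.006],[0,0,0]],
    [[0,0,0.004],[0,0,0]],
    [[0,0,0.002],[0,0,0]],
    [[0,0,0],[0,0,0]],
    [[0,0,0],[0,0,0]]
  ]
}}

```text
time_s: 13.45
ee_pos: [557.4, -418.9, 51.9]
ee_rot: [179.8, 0.0, 79.0]
force: [5.6, -1.6, -3.4]
gripper_width: 39.9
gripper_force: 25.0
```

Request:
{"method": "send_rows", "body": {
  "deltas": [
    [[0,0.003,0],[0,0,0]],
    [[0,0,0],[0,0,0]],
    [[0,0,0],[0,0,0]]
  ]
}}

```text
time_s: 13.75
ee_pos: [557.5, -418.9, 51.9]
ee_rot: [180.0, 0.0, 79.0]
force: [3.0, -1.0, -0.7]
gripper_width: 40.3
gripper_force: 25.0
```

Request:
{"method": "send_rows", "body": {
  "deltas": [
    [[0,0.003,0],[0,0,0]],
    [[0,0,0.001],[0,0,0]],
    [[0,0,0],[0,0,0]]
  ]
}}

```text
time_s: 14.05
ee_pos: [557.8, -418.7, 51.5]
ee_rot: [-179.9, -0.0, 79.0]
force: [-3.9, 0.9, 4.3]
gripper_width: 39.6
gripper_force: 25.0
```

Request:
{"method": "send_rows", "body": {
  "deltas": [
    [[0,-0.0015,-0.0005],[0,0,0]],
    [[0,0,0],[0,0,0]],
    [[0,0,0],[0,0,0]]
  ]
}}

```text
time_s: 14.35
ee_pos: [557.7, -418.8, 51.5]
ee_rot: [-179.9, -0.0, 79.0]
force: [-3.4, 0.9, 3.6]
gripper_width: 40.1
gripper_force: 25.0
```

Request:
{"method": "send_rows", "body": {
  "deltas": [
    [[0,0,0],[0,0,0]],
    [[0,0,0],[0,0,0]],
    [[0,0,0],[0,0,0]],
    [[0,0,0],[0,0,0]]
  ],
  "grip": 0.35
}}

```text
time_s: 14.75
ee_pos: [558.5, -418.8, 51.3]
ee_rot: [180.0, -0.0, 79.0]
force: [0.7, 0.5, 0.0]
gripper_width: 59.3
gripper_force: 0.0
```

Request:
{"method": "send_rows", "body": {
  "deltas": [
    [[0,0,-0.01],[0,0,0]],
    [[0,0,-0.04],[0,0,0]],
    [[0,0,-0.08],[0,0,0]],
    [[0,0,-0.08],[0,0,0]],
    [[0,-0.08,0],[0,0,0]],
    [[0,-0.08,0],[0,0,0]],
    [[0,-0.08,0],[0,0,0]],
    [[0,-0.04,0],[0,0,0]]
  ]
}}

```text
time_s: 15.55
ee_pos: [425.1, -393.7, 159.0]
ee_rot: [179.0, 0.2, 78.8]
force: [27.4, -1.8, 0.2]
gripper_width: 59.2
gripper_force: 16.5
```

```bash
python3 - <<'E'
from pl import *
from rect import *
brief()
f={}
for n in("top","scene"):
    f[n]=grab_frame(n)[:,:,::-1].copy(); cv2.imwrite(f"pics/{n}6.png",f[n])
cv2.imwrite("pics/r6.png",np.vstack([grid(rect(f[n],n,BE,z,-50,50,-95,160,2.9),50,160,2.9) for n,z in(("top",59),("scene",59))]))
E
```

```text
15.55 [ 425.1 -393.7  159. ] [179.    0.2  78.8] F [27.41 -1.77  0.22] w 59.2 16.5
```

View pics/r6.png

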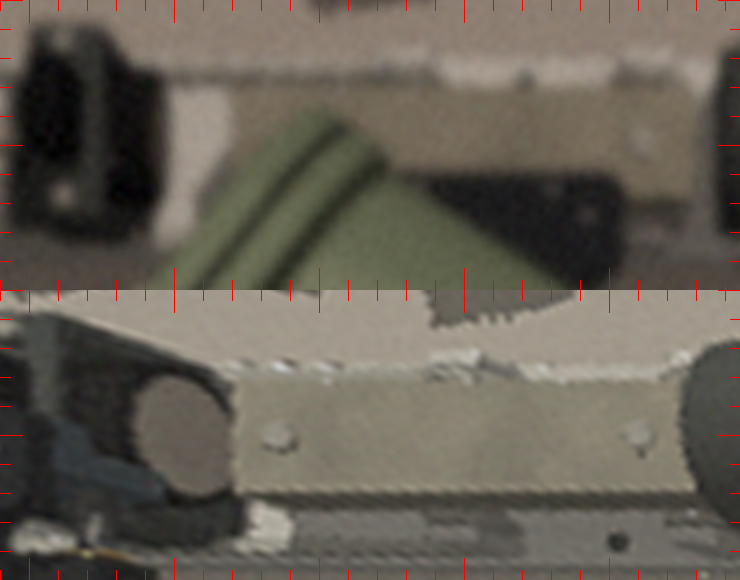

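Request:
{"method": "send_rows", "body": {
  "deltas": [
    [[0,0.03,0],[0,0,0]],
    [[0,0.03,-0.03],[0,0,0]],
    [[0.02,0.02,-0.06],[0,0,0]],
    [[0.04,0,-0.04],[0,0,0]],
    [[0.04,0,0],[0,0,0]],
    [[0,0,0],[0,0,0]]
  ]
}}

```text
time_s: 16.25
ee_pos: [469.7, -348.3, 221.6]
ee_rot: [-180.0, -0.0, 79.2]
force: [-0.7, 0.3, 0.4]
gripper_width: 59.5
gripper_force: 0.0
```

```bash
python3 - <<'E'
from pl import *
brief()
for n in("top","scene"):
    f=grab_frame(n); cv2.imwrite(f"pics/{n}7.png",f[:,:,::-1])
    for l in("carriage","clamp_bar","coupon","bar_grip"):
        for d in trace(n,l)[:2]:
            ys,xs=np.nonzero(d["pixels"]); print(n,l,round(d["p"],2),d["bbox"],round(xs.mean(),1),round(ys.mean(),1))
# dark handle block profile in bench frame at z=119 (top) 
from rect import rect
im={n:cv2.cvtColor(cv2.imread(f"pics/{n}0.png"),cv2.COLOR_BGR2GRAY) for n in("top","scene")}
for n in im:
    r=rect(im[n],n,BE,119,-40,40,100,180,0.25); print(n,"cols y=180..104, rows x=40..-36"); print(r)
    r=rect(im[n],n,BE,119,-8,8,100,170,0.5); print(r.mean(0).round())
E
```

```text
16.25 [ 469.7 -348.3  221.6] [-180.    -0.    79.2] F [-0.74  0.26  0.4 ] w 59.5 0.0
top clamp_bar 0.77 [302.9, 249.7, 20.8, 46.9] 313.1 270.9
top coupon 0.58 [335.0, 184.8, 28.0, 27.5] 347.3 198.1
top bar_grip 0.72 [304.8, 244.6, 18.9, 53.7] 313.3 270.6
scene carriage 0.65 [305.3, 150.4, 27.9, 45.0] 317.9 172.2
scene carriage 0.46 [220.4, 182.3, 54.2, 70.8] 246.9 218.3
scene clamp_bar 0.84 [218.6, 200.1, 58.2, 22.6] 246.1 212.9
scene clamp_bar 0.33 [296.4, 149.7, 86.7, 167.4] 339.0 242.8
scene coupon 0.6 [314.9, 188.7, 40.0, 65.1] 333.2 219.6
scene bar_grip 0.87 [220.4, 198.9, 55.9, 27.7] 247.6 212.6
scene bar_grip 0.49 [223.3, 185.4, 52.9, 69.1] 246.6 218.2
top cols y=180..104, rows x=40..-36
[[102 108 103 107 115 121 123 122 122 124 125 122 124 124 124 127 122 124
  127 123]
 [120 125 122 124 125 125 126 124 125 124 125 126 125 123 126 122 124 124
  123 123]
 [121 125 123 127 125 123 126 123 126 123 125 124 119 120 120 122 123 124
  123 124]
 [124 125 126 123 124 123 126 123 124 121 116  90  88  95  94  87  96 114
  123 124]
 [125 121 124 124 123 124 125 124 123 124 106  58  65  9
[... 2701 characters left out ...]
   32  31]
 [ 45  46  35  49 126 152 149 147 146 149 149 154  90  40  35  25  27  26
   24  29]
 [ 43  47  41  54 156 147 148 148 149 145 146 149 141  56  24  26  36  24
   23  25]
 [ 47  45  48  46  97 158 148 147 149 147 147 149 151 153 141 158 137 145
   93  45]
 [ 44  47  46  50 123 153 149 148 147 148 148 149 147 147 145 149 149 152
   85  41]
 [ 47  47  41  54 145 149 148 147 147 148 147 150 146 146 148 149 147 151
   87  69]
 [ 46  50  39  73 160 149 147 145 147 146 148 148 147 147 149 146 151 154
   81  48]]
[ 46.  44.  53.  84. 134. 156. 151. 148. 148. 148. 148. 148. 148. 151.
 152. 117.  49.  21.  29.  32.  34.  36.  34.  29.  26.  28.  28.  30.
  30.  29.  29.  29.  29.  29.  30.]
```

```bash
python3 - <<'E'
from pl import *
q=ray("top",(313.2,270.8),138); print("bar", np.round((q-[CL[0],CL[1],0])@Rz(CL[2]),1))
g=W(BE,[0,133,0])[0]; print(g)
plan([((g[0],g[1],200),-11,12)])
E
```

```text
bar [  -1.5 -100.9  138. ]
[ 584.17759639 -277.6435846     0.        ]
rows: [[[0.0157,0.0164,0.0035],[0.0,0.0,0.2618]],[[0.0177,0.0143,0.0035],[0.0,0.0,0.2618]],[[0.0194,0.0118,0.0035],[0.0,0.0,0.2618]],[[0.0208,0.0092,0.0035],[0.0,0.0,0.2618]],[[0.0218,0.0064,0.0035],[0.0,0.0,0.2618]],[[0.0224,0.0035,0.0035],[0.0,0.0,0.2618]],[[0.0227,0.0006,0.0035],[0.0,0.0,0.2618]],[[0.0226,-0.0024,0.0035],[0.0,0.0,0.2618]],[[0.0221,-0.0053,0.0035],[0.0,0.0,0.2618]],[[0.0212,-0.0082,0.0035],[0.0,0.0,0.2618]],[[0.0199,-0.0109,0.0035],[0.0,0.0,0.2618]],[[0.0183,-0.0134,0.0035],[0.0,0.0,0.2618]]]
```

Bar is open (handle at clamp y ≈ −101). Go to the carriage.

Request:
{"method": "send_rows", "body": {
  "deltas": [
    [[0.016,0.016,0],[0,0,0.262]],
    [[0.018,0.014,0],[0,0,0.262]],
    [[0.019,0.012,0],[0,0,0.262]],
    [[0.021,0.009,0],[0,0,0.262]],
    [[0.022,0.006,0],[0,0,0.262]],
    [[0.022,0.0035,0],[0,0,0.262]],
    [[0.023,0.001,0],[0,0,0.262]],
    [[0.023,-0.002,0],[0,0,0.262]],
    [[0.022,-0.005,0],[0,0,0.262]],
    [[0.021,-0.008,0],[0,0,0.262]]
  ],
  "grip": 0.4
}}

```text
time_s: 17.75
ee_pos: [565.5, -289.6, 221.3]
ee_rot: [180.0, 0.0, 3.6]
force: [0.4, -0.2, 0.1]
gripper_width: 54.4
gripper_force: 0.0
```

Request:
{"method": "send_rows", "body": {
  "deltas": [
    [[0.02,-0.011,0.02],[0,0,0.262]],
    [[0.018,-0.013,0.02],[0,0,0.262]],
    [[0,0,0.04],[0,0,0]],
    [[0,0,0.04],[0,0,0]],
    [[0,0,0],[0,0,0]],
    [[0,0,0],[0,0,0]],
    [[0,0,0],[0,0,0]]
  ]
}}

```text
time_s: 18.45
ee_pos: [584.8, -278.0, 162.8]
ee_rot: [180.0, -0.1, -11.1]
force: [-0.1, 0.5, -0.1]
gripper_width: 55.1
gripper_force: 0.0
```

```bash
python3 - <<'E'
from pl import *
brief()
g=W(BE,[0,133,0])[0]
plan([((g[0],g[1],101),-11,4)])
E
```

```text
18.45 [ 584.8 -278.   162.8] [ 1.80e+02 -1.00e-01 -1.11e+01] F [-0.14  0.54 -0.15] w 55.1 0.0
rows: [[[-0.0004,-0.0001,0.0309],[0.0,0.0,-0.0005]],[[-0.0004,-0.0001,0.0309],[0.0,0.0,-0.0005]],[[-0.0004,-0.0001,0.0309],[0.0,0.0,-0.0005]],[[-0.0004,-0.0001,0.0309],[0.0,0.0,-0.0005]]]
```

Request:
{"method": "send_rows", "body": {
  "deltas": [
    [[0,0,0.03],[0,0,0]],
    [[0,0,0.03],[0,0,0]],
    [[0,0,0.03],[0,0,0]],
    [[0,0,0.03],[0,0,0]],
    [[0,0,0],[0,0,0]],
    [[0,0,0],[0,0,0]]
  ]
}}

```text
time_s: 19.05
ee_pos: [584.7, -277.9, 102.6]
ee_rot: [180.0, -0.1, -11.0]
force: [-0.3, 0.1, 0.5]
gripper_width: 54.8
gripper_force: 0.0
```

Request:
{"method": "send_rows", "body": {
  "deltas": [
    [[0,0,0],[0,0,0]],
    [[0,0,0],[0,0,0]],
    [[0,0,0],[0,0,0]],
    [[0,0,0],[0,0,0]],
    [[0,0,0],[0,0,0]],
    [[0,0,0],[0,0,0]],
    [[0,0,0],[0,0,0]],
    [[0,0,0],[0,0,0]]
  ],
  "grip": 1,
  "grip_force": 30
}}

```text
time_s: 19.85
ee_pos: [584.5, -275.7, 101.6]
ee_rot: [-179.8, 0.0, -11.1]
force: [1.7, 4.9, 1.8]
gripper_width: 13.9
gripper_force: 30.0
```

```bash
cat >> pl.py <<'E'
def bf():
    s=state(); y=(np.array(s["ee_pos"])-[BE[0],BE[1],0])@Rz(BE[2]); F=np.array(s["force"])@Rz(BE[2])
    print(round(s["time_s"],2),"bench pos",np.round(y,2),"F",np.round(F,2),"w",round(s["gripper_width"],1),round(s["gripper_force"],1))
E
python3 -c "
from pl import *
bf()"
```

```text
19.85 bench pos [-1.0000e-02  1.3496e+02  1.0158e+02] F [0.71 5.17 1.79] w 13.9 30.0
```

Request:
{"method": "send_rows", "body": {
  "deltas": [
    [[0,0.004,0],[0,0,0]],
    [[0,0.008,0],[0,0,0]],
    [[0,0.008,0],[0,0,0]],
    [[0,0.008,0],[0,0,0]],
    [[0,0.008,0],[0,0,0]],
    [[0,0.008,0],[0,0,0]],
    [[0,0.008,0],[0,0,0]],
    [[0,0.006,0],[0,0,0]],
    [[0,0.004,0],[0,0,0]],
    [[0,0.002,0],[0,0,0]]
  ]
}}

```text
time_s: 20.85
ee_pos: [578.6, -305.1, 101.6]
ee_rot: [-179.6, 0.0, -11.1]
force: [2.2, 12.0, 3.1]
gripper_width: 13.8
gripper_force: 30.0
```

```bash
python3 -c "
from pl import *
bf()"
```

```text
20.85 bench pos [ -0.21 104.99 101.64] F [-0.14 12.17  3.1 ] w 13.8 30.0
```

Request:
{"method": "send_rows", "body": {
  "deltas": [
    [[0,0.004,0],[0,0,0]],
    [[0,0.004,0],[0,0,0]],
    [[0,0.004,0],[0,0,0]]
  ]
}}

```text
time_s: 21.15
ee_pos: [577.5, -310.8, 101.6]
ee_rot: [-179.6, 0.1, -11.1]
force: [1.4, 11.4, 2.7]
gripper_width: 14.1
gripper_force: 30.0
```

```bash
python3 -c "
from pl import *
bf()"
```

```text
21.15 bench pos [ -0.23  99.22 101.61] F [-0.82 11.49  2.66] w 14.1 30.0
```

Request:
{"method": "send_rows", "body": {
  "deltas": [
    [[0,0.002,0],[0,0,0]],
    [[0,0.002,0],[0,0,0]],
    [[0,0.002,0],[0,0,0]],
    [[0,0.002,0],[0,0,0]],
    [[0,0.002,0],[0,0,0]]
  ]
}}

```text
time_s: 21.65
ee_pos: [576.5, -315.6, 101.6]
ee_rot: [-179.6, 0.1, -11.1]
force: [1.1, 12.1, 3.3]
gripper_width: 13.7
gripper_force: 30.0
```

Request:
{"method": "send_rows", "body": {
  "deltas": [
    [[0,0.002,0],[0,0,0]],
    [[0,0.002,0],[0,0,0]],
    [[0,0.002,0],[0,0,0]],
    [[0,0.002,0],[0,0,0]]
  ]
}}

```text
time_s: 22.05
ee_pos: [575.7, -319.6, 101.6]
ee_rot: [-179.6, 0.1, -11.1]
force: [1.4, 12.4, 3.0]
gripper_width: 13.7
gripper_force: 30.0
```

Request:
{"method": "send_rows", "body": {
  "deltas": [
    [[0,0.002,0],[0,0,0]],
    [[0,0.002,0],[0,0,0]],
    [[0,0.002,0],[0,0,0]],
    [[0,0.002,0],[0,0,0]]
  ]
}}

```text
time_s: 22.45
ee_pos: [574.9, -323.4, 101.6]
ee_rot: [-179.6, 0.1, -11.1]
force: [1.7, 10.7, 3.1]
gripper_width: 14.0
gripper_force: 30.0
```

Request:
{"method": "send_rows", "body": {
  "deltas": [
    [[0,0.002,0],[0,0,0]],
    [[0,0.002,0],[0,0,0]],
    [[0,0.002,0],[0,0,0]]
  ]
}}

```text
time_s: 22.75
ee_pos: [574.5, -325.7, 101.6]
ee_rot: [-179.5, 0.1, -11.1]
force: [2.4, 13.9, 3.6]
gripper_width: 14.0
gripper_force: 30.0
```

Request:
{"method": "send_rows", "body": {
  "deltas": [
    [[0,0.002,0],[0,0,0]],
    [[0,0.002,0],[0,0,0]],
    [[0,0.002,0],[0,0,0]]
  ]
}}

```text
time_s: 23.05
ee_pos: [574.1, -327.7, 101.6]
ee_rot: [-179.4, 0.1, -11.1]
force: [2.5, 17.6, 3.8]
gripper_width: 13.8
gripper_force: 30.1
```

Request:
{"method": "send_rows", "body": {
  "deltas": [
    [[0,0,0],[0,0,0]],
    [[0,0,0],[0,0,0]]
  ]
}}

```text
time_s: 23.25
ee_pos: [574.1, -327.8, 101.6]
ee_rot: [-179.5, 0.1, -11.1]
force: [2.6, 14.5, 4.2]
gripper_width: 13.9
gripper_force: 30.0
```

Request:
{"method": "send_rows", "body": {
  "deltas": [
    [[0,0,0],[0,0,0]]
  ]
}}

```text
time_s: 23.35
ee_pos: [574.1, -327.8, 101.6]
ee_rot: [-179.5, 0.1, -11.1]
force: [2.2, 16.0, 4.6]
gripper_width: 14.3
gripper_force: 30.0
```

Request:
{"method": "send_rows", "body": {
  "deltas": [
    [[0,0.001,0],[0,0,0]],
    [[0,0.001,0],[0,0,0]]
  ]
}}

```text
time_s: 23.55
ee_pos: [574.0, -328.3, 101.6]
ee_rot: [-179.4, 0.1, -11.1]
force: [4.1, 17.3, 5.0]
gripper_width: 13.6
gripper_force: 30.1
```

Request:
{"method": "send_rows", "body": {
  "deltas": [
    [[0,0,0],[0,0,0]]
  ]
}}

```text
time_s: 23.65
ee_pos: [574.0, -328.3, 101.6]
ee_rot: [-179.4, 0.1, -11.1]
force: [2.3, 16.8, 4.6]
gripper_width: 13.6
gripper_force: 30.1
```

Request:
{"method": "send_rows", "body": {
  "deltas": [
    [[0,0,0],[0,0,0]]
  ]
}}

```text
time_s: 23.75
ee_pos: [574.0, -328.3, 101.6]
ee_rot: [-179.4, 0.1, -11.1]
force: [2.0, 16.4, 4.3]
gripper_width: 14.2
gripper_force: 30.1
```

Request:
{"method": "send_rows", "body": {
  "deltas": [
    [[0,-0.003,0],[0,0,0]],
    [[0,-0.003,0],[0,0,0]],
    [[0,-0.003,0],[0,0,0]],
    [[0,-0.002,0],[0,0,0]],
    [[0,0,0],[0,0,0]]
  ]
}}

```text
time_s: 24.25
ee_pos: [574.0, -328.2, 101.6]
ee_rot: [-179.9, 0.0, -11.1]
force: [-1.3, 5.1, 3.0]
gripper_width: 14.0
gripper_force: 30.0
```

Request:
{"method": "send_rows", "body": {
  "deltas": [
    [[0,0,0],[0,0,0]],
    [[0,0,0],[0,0,0]],
    [[0,0,0],[0,0,0]],
    [[0,0,0],[0,0,0]],
    [[0,0,0],[0,0,0]],
    [[0,0,0],[0,0,0]]
  ],
  "grip": 0.5
}}

```text
time_s: 24.85
ee_pos: [574.1, -329.2, 101.4]
ee_rot: [180.0, -0.0, -11.0]
force: [-0.6, -0.2, -0.5]
gripper_width: 45.7
gripper_force: 0.0
```

Carriage stayed put on release; lift clear and check.

Request:
{"method": "send_rows", "body": {
  "deltas": [
    [[0,0,-0.02],[0,0,0]],
    [[0,0,-0.05],[0,0,0]],
    [[0,0,-0.08],[0,0,0]],
    [[0,0,-0.08],[0,0,0]],
    [[-0.06,-0.06,0],[0,0,0]],
    [[-0.06,-0.06,0],[0,0,0]],
    [[-0.06,-0.08,0],[0,0,0]],
    [[-0.06,-0.08,0],[0,0,0]],
    [[0,0,0],[0,0,0]],
    [[0,0,0],[0,0,0]]
  ]
}}

```text
time_s: 25.85
ee_pos: [483.4, -168.2, 217.8]
ee_rot: [179.9, -0.2, -10.9]
force: [0.2, 0.1, 0.7]
gripper_width: 45.6
gripper_force: 0.0
```

```bash
python3 - <<'E'
from pl import *
brief()
for n in("top","scene"):
    f=grab_frame(n); cv2.imwrite(f"pics/{n}8.png",f[:,:,::-1])
    for l in("carriage","clamp_bar","coupon"):
        for d in trace(n,l)[:1]:
            ys,xs=np.nonzero(d["pixels"]); q=ray(n,(xs.mean(),ys.mean()),59)
            print(n,l,round(d["p"],2),d["bbox"],round(xs.mean(),1),round(ys.mean(),1),"bench",np.round((q-[BE[0],BE[1],0])@Rz(BE[2]),1))
            if l=="coupon":
                r=[(ray(n,u,59)-[BE[0],BE[1],0])@Rz(BE[2]) for u in np.argwhere(d["pixels"])[:,::-1]]; r=np.array(r)
                m=cv2.minAreaRect(r[:,:2].astype(np.float32)); print("rect",np.round(m[0],1),np.round(m[1],1),round(m[2],1))
E
```

```text
25.85 [ 483.4 -168.2  217.8] [179.9  -0.2 -10.9] F [0.2  0.09 0.67] w 45.6 0.0
top carriage 0.84 [265.1, 169.5, 41.1, 35.8] 289.4 186.3 bench [ 0.9 84.3 59. ]
top clamp_bar 0.63 [292.2, 247.6, 30.0, 49.3] 309.8 269.5 bench [-174.8    2.    59. ]
scene carriage 0.7 [310.0, 166.0, 31.5, 44.2] 323.8 187.5 bench [ 3.1 85.9 59. ]
scene clamp_bar 0.75 [217.3, 200.4, 59.1, 21.6] 246.9 212.6 bench [-170.3   58.4   59. ]
scene coupon 0.91 [321.5, 198.6, 34.2, 52.4] 335.2 223.8 bench [ -3.  -16.9  59. ]
rect [ -1.8 -13.3] [134.3  46.9] 89.1
```

```bash
python3 -c "
from workcell import *
print(job_done())"
```

```text
the job is handed in; nothing more can be done
None
```

I handed the job in at about 26 s, with no verdict shown: the clamp bar lies open, the coupon lies on both rollers and is squeezed between the transducers at an estimated 5.4 N, and the robot is clear; the fingers once pushed against the open bar's handle at about 27 N, and the bar stayed open.

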